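Square a notebook into the scanner corner and start the scan

TASK

Push the notebook along the scanner glass with your fingers, never lifting it, into the glass corner marked with the arrow, until its long side and its short side both lie flush against the raised rims there. Only then press the round scan button fully down and let it go. Leave the mug, the glue stick and the stapler where they stand.

Things in the scene. Friction and masses are not known exactly. Their poses are not given: they have to be found in the camera images.
- scanner: Fixed white flatbed scanner, lid off, 284 (x) x 430 (y) x 46 mm. Origin: centre of its underside, on the desk; z up, x away from the robot, turned up to 0.2 rad. Dark glass 216 (x) x 297 (y) mm, centred at x +10, y -20, surface 40 mm above the desk; the flat frame all round is a rim 6 mm higher than the glass. Black control panel on the frame's +y side.
- glass_corner (a point): The marked corner of the glass, where the rims on its +x and +y sides meet, at the level of the glass surface: scanner x +118, y +128.5, z +40 mm. Axes as the scanner's: the glass extends to -x and -y from here. A black arrow on the frame points into this corner.
- notebook: Closed hardback notebook, brown kraft-board covers, black elastic band: a rigid block 105 (x) x 150 (y) x 22 mm (z), about 0.3 kg, loose on the glass, its long side within 0.3 rad of the glass's long side. Origin: centre of its underside. Pushed home, its origin lies at -52.5 (x), -75 mm (y) from the glass corner. Sliding it takes about 1 to 3 N.
- scan_button (a joint): Travel of the scan button in m: 0 up, 0.006 fully down; spring, fully down at about 5 N.
- scan_button_top (a point): Centre of the top face of the round grey scan button (28 mm across) on the control panel, 60 mm above the desk when up; it moves with the button and is pressed straight down. The round grey housing about it, 44 mm across, ends 10 mm below the top face.
- mug: White ceramic mug, 80 mm across and 92 mm high, handle to one side, standing on the desk beyond the scanner's +y side. Origin at the centre of its underside.
- glue_stick: White glue stick, 28 mm across, 88 mm high, standing on the desk beside the scanner's -y side. Origin at the centre of its underside.
- stapler: Black stapler, 130 x 34 x 53 mm, standing on the desk beside the scanner's -y side. Origin at the centre of its underside, x along its length.
Things that resemble listed ones, but are neither listed nor needed, are in the scene too. Of the things like the notebook, leave any that is yellow; of the rest the smaller one is meant.

How it is judged:
On the way, in this order (a step that is already met when the one before it is completed fails the run):
1. the notebook lies square in the marked corner, the button still up (x of notebook in the frame of glass_corner above -0.0575 m and y of notebook in the frame of glass_corner above -0.08 m and z of notebook in the frame of glass_corner below 0.004 m and angle between the x axis of notebook and the x axis of glass_corner, either way round below 0.05 rad and value of joint scan_button below 0.002 m), for 0.2 s.
2. the scan button is pressed down (x of notebook in the frame of glass_corner above -0.0575 m and y of notebook in the frame of glass_corner above -0.08 m and z of notebook in the frame of glass_corner below 0.004 m and angle between the x axis of notebook and the x axis of glass_corner, either way round below 0.05 rad and value of joint scan_button above 0.0045 m), for 0.05 s.
At the end, for the whole second after the job is handed in: The notebook lies at rest on the glass with both sides within 5 mm of the rims of the marked corner and square to them within 0.05 rad; the scan button has been pressed at least 4.5 mm after that and is up again (all of step 1 and linear speed of notebook below 0.01 m/s); the robot touches nothing.
It fails at once if the notebook is lifted off the glass or tipped (z of notebook in the frame of glass_corner above 0.008 m or angle between notebook's own z axis and vertical above 0.15 rad).
It fails at once if the button is pressed before the notebook is home (value of joint scan_button above 0.003 m and not (x of notebook in the frame of glass_corner above -0.0575 m and y of notebook in the frame of glass_corner above -0.08 m and z of notebook in the frame of glass_corner below 0.004 m and angle between the x axis of notebook and the x axis of glass_corner, either way round below 0.05 rad)).
It fails at once if the mug is moved or tipped (distance of mug from where it was at the start of the episode above 0.02 m or angle between mug's own z axis and vertical above 0.3 rad).
It fails at once if the glue stick is moved or tipped (distance of glue_stick from where it was at the start of the episode above 0.02 m or angle between glue_stick's own z axis and vertical above 0.3 rad).
It fails at once if the stapler is moved or tipped (distance of stapler from where it was at the start of the episode above 0.02 m or angle between stapler's own z axis and vertical above 0.3 rad).
It also fails if it takes over 58 s, if anything falls off the work surface, if the arm or the gripper's body presses on something with over 40 N, if the wrist force passes 120 N, or if a joint passes its speed limit or range.

ROBOT

A 7-joint arm with a two-finger parallel gripper is mounted at the origin on the work surface. World frame = base frame: x ahead of the robot, y to its left, z up, the work surface at z = 0. Lengths are in m, angles in rad, forces in N, time in s.
With the tool pointing down it reaches from about 0.35 to 0.9 m from the base axis. Payload 7.2 kg.
Tool frame: the origin (TCP) lies midway between the tips of the shut fingers; the grasp point (between the pads) lies 19 mm behind it; z points along the fingers, y is the direction in which the jaws open and shut (so a half turn about z gives the same grasp; the last joint's range is limited). The gripper opens to 88 mm and grips with 3 to 60 N. Pads are 20 mm wide; open, the fingers measure 115 mm over their backs; the gripper's body (75 mm by 178 mm) begins 61 mm behind the grasp point.
Start: joints at [-1.194, 0.411, -0.013, 1.596, 0.006, 1.134, -0.082], TCP at [0.269, 0.564, 0.223] pointing down, gripper open.
Joint ranges: [-2.95, 2.95], [-0.29, 1.99], [-1.47, 1.44], [0.14, 2.54], [-1.03, 4.17], [0.13, 1.85], [-2.86, 2.86]. Speed limits (rad/s): [2.39, 2.39, 3.01, 3.01, 3.14, 3.14, 3.14].

INTERFACE

Orientations are given as a rotation vector (axis times angle).
In Python, from station import state, capture, close_job, search_frame, cut_out gives the robot as it stands.
- The arm moves only by the tool apply_moves, never from a script. Its argument "increments" is a list of rows, each an object with "dp": the shift along the tool's x, y, z each as a share of 0.25 m, from -1 to 1, a list of three; "angular": the turn, a rotation vector about the tool's x, y, z each as a share of 30 degrees, from -1 to 1, a list of three; "hand": the opening, from 0 (shut) to 1 (fully open). A call has 1 to 12 rows; each row is the pose to reach, as a shift and turn from the pose measured when the call began, along the tool's axes at that moment; what a row does not reach only later rows make up. A row lasts 1/12 s, in which the tool goes at most 41.7 mm and 7.16 degrees, less where a joint would pass 70% of its speed; a pose out of reach is approached as far as the arm can. A call with a number of a shift or a turn outside -1 to 1 is refused whole. A call with a gripper value outside its range is refused whole. The fingers move at their own pace and stop on an object; "squeeze" is the grip in N (left out, the last holds). Time passes only in rows, so rows that repeat a pose let the fingers close. It gives the time, the measured TCP pose, the force and the opening at its end, in the units of the state.
- state(): the state, without advancing time (a new reading comes with each control period).
- capture(name): name is "scene" or "side" or "wrist"; returns a dict with "image" (480x640x3 uint8, blue, green, red), "range_z" (480x640 float32, m along the optical axis (not along the pixel's ray), 0 where there is no reading), "fx", "fy", "cx", "cy" (pixels), "pose" (4x4, takes a point from camera to world coordinates). Camera axes: x right, y up, looking along -z (the intrinsics and any distortion apply to the point x, -y, -z); pixel columns grow to the right and rows downward; lengths in m; the calibration is good to about 2 mm. A picture is of the moment at which its call begins.
- close_job(): hands the job in, once; it reports no verdict.
Trained networks look in a picture, given as the dict that the camera call returned (one of the last four; its "shot" number tells which), for a name from the list of things; names that differ only in an ending like _2 or _b are one class to them, and where a whole thing is asked for, a point or a joint stands for the part that bears it (a point fixed in the world has none). Each returns a list of dicts, best first, with "confidence" (0 to 1); they miss things now and then, are a little off and sometimes report something else, mostly with a low value. They report only what shows in the picture. A call takes as long as a camera call. They do not tell look-alikes from the thing itself.
- search_frame(picture, label): "point" ([x, y, z] in m, in world coordinates, good to about 4 mm: the middle of the surface that is visible of it).
- cut_out(picture, label): "region" (480x640 bool, what is visible of it).
The state is a dict: "time_s": time; "q": joint angles; "qd": joint speeds; "joint_torque": joint torques, N m; "eef_pos": TCP position; "ee_rot": TCP orientation; "wrist_force": force on the tool from outside, world axes, zero at the start; "wrist_torque": the same for the moment, N m; "grip_width": finger opening in m.
Only numpy, scipy, OpenCV 4.12 (cv2) and the standard library are available. Lean on these libraries where they do the work, as an engineer would, in place of code of your own. Each camera call takes 0.05 s, during which the arm holds its last target.

## Working session

There is one attempt and no reset: what is moved stays moved. The work goes in short steps, Python scripts to look and compute and a tool call to move; the robot and the scene stay as the last step left them, time stands still between calls to the robot, and variables do not carry over. Pictures are saved under pics/ and viewed, and the job is handed in when it is done.

Besides the shell and the picture viewer there is one more tool, called by a JSON object that holds its "op" and its "data". apply_moves: Moves the arm, as the interface text tells. Its arguments: {"type":"object","properties":{"increments":{"type":"array"},"squeeze":{"type":"number"}},"required":["increments"]}

```bash
mkdir -p pics; ls
python3 - <<'E'
from station import state, capture
import cv2, pickle
s=state(); print({k:(v if not hasattr(v,'round') else v.round(3)) for k,v in s.items()})
for n in ["scene","side"]:
    c=capture(n); pickle.dump(c,open(f'{n}0.pkl','wb')); cv2.imwrite(f'pics/{n}0.png',c['image']); print(n,c['fx'],c['cx'],c['cy'],c['pose'].round(3) if hasattr(c['pose'],'round') else c['pose'])
    print(c.keys())
E
```

```text
pics
{'time_s': 0.0, 'q': array([-1.194,  0.412, -0.013,  1.597,  0.006,  1.134, -0.082]), 'qd': array([ 0.   ,  0.001, -0.   , -0.001,  0.001,  0.001, -0.001]), 'joint_torque': array([-0.0000e+00, -5.8794e+01,  6.4200e-01, -2.9109e+01, -5.4000e-02,
        1.8000e-02,  0.0000e+00]), 'eef_pos': array([0.269, 0.564, 0.222]), 'ee_rot': array([-6.930e-01, -3.064e+00,  2.000e-03]), 'wrist_force': array([ 0.444, -0.686,  0.088]), 'wrist_torque': array([ 0.035, -0.044, -0.045]), 'grip_width': 0.0874847949914066}
scene 443.22388235457765 318.5604554730813 238.80773456691801 [[-0.474 -0.51   0.717  1.162]
 [ 0.88  -0.256  0.4    0.45 ]
 [-0.02   0.821  0.571  0.639]
 [ 0.     0.     0.     1.   ]]
dict_keys(['image', 'range_z', 'fx', 'fy', 'cx', 'cy', 'pose', 'shot'])
side 570.608279085716 316.8191275286194 232.26489559245596 [[ 0.826  0.418 -0.377 -0.018]
 [-0.563  0.589 -0.58  -0.686]
 [-0.02   0.691  0.722  0.943]
 [ 0.     0.     0.     1.   ]]
dict_keys(['image', 'range_z', 'fx', 'fy', 'cx', 'cy', 'pose', 'shot'])
```

View pics/scene0.png

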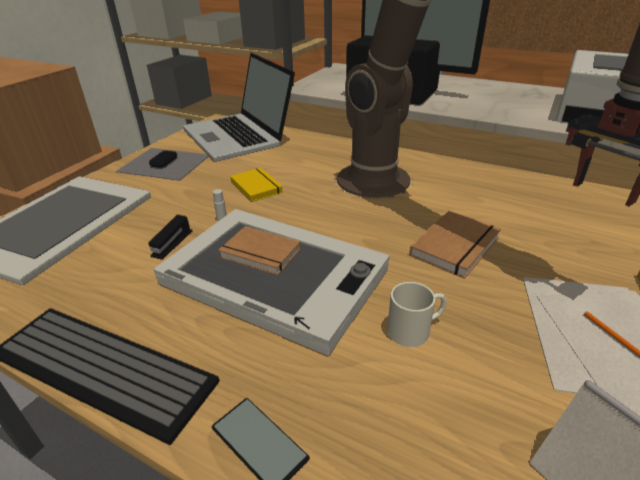

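View pics/side0.png

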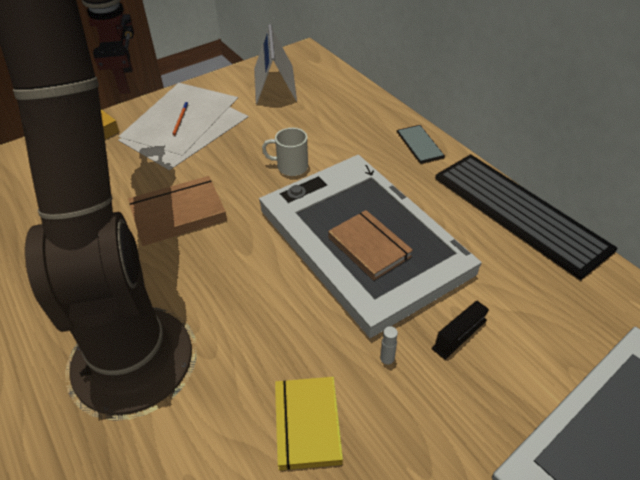

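The scene view shows three notebooks: one kraft on the glass at (260,248), a kraft one on the desk at (455,242), and a yellow one at (257,184). The yellow one is excluded. Of the two kraft ones, the one on the glass looks smaller, so I'll measure both.

```bash
cat > h.py <<'E'
import numpy as np, cv2
def cloud(c):
    v,u=np.mgrid[0:480,0:640]; d=c['range_z']
    P=np.stack([(u-c['cx'])/c['fx']*d,-(v-c['cy'])/c['fy']*d,-d,np.ones_like(d)],-1)
    return (P@np.asarray(c['pose']).T)[...,:3]
def proj(c,p):
    p=np.asarray(p,float); q=np.linalg.inv(c['pose'])@np.append(p,1)
    return c['fx']*q[0]/-q[2]+c['cx'], c['cy']-c['fy']*q[1]/-q[2]
E
python3 - <<'E'
from station import *
from h import *
for n in ["scene","side"]:
    c=capture(n); P=cloud(c); 
    for l in ["notebook","scanner","scan_button_top","scan_button","mug","glue_stick","stapler"]:
        try:
            for r in cut_out(c,l)[:3]:
                m=r['region']&(c['range_z']>0)
                ys,xs=np.nonzero(m); Q=P[m]
                print(n,l,round(r['confidence'],2),'px',xs.mean().round(),ys.mean().round(),m.sum(),'med',np.median(Q,0).round(3), 'z95',np.percentile(Q[:,2],[5,50,95]).round(3))
                if l=='notebook':
                    zt=np.percentile(Q[:,2],90); T=Q[abs(Q[:,2]-zt)<.004][:,:2]
                    print('   top',cv2.minAreaRect((T*1000).astype(np.float32)))
        except Exception as e: print(l,e)
        try: print('   find',[(np.round(r['point'],3),round(r['confidence'],2)) for r in search_frame(c,l)[:3]])
        except Exception as e: print(l,e)
    im=c['image'].astype(int)
    m=(P[...,2]>.041)&(P[...,2]<.051)&(c['range_z']>0)&(im.min(-1)>110)
    m=cv2.morphologyEx(m.astype(np.uint8),cv2.MORPH_OPEN,np.ones((3,3)))
    k,lab,st,ce=cv2.connectedComponentsWithStats(m)
    for i in range(1,k):
        if st[i,4]>500: 
            T=P[lab==i]; print('frame',st[i],cv2.minAreaRect((T[:,:2]*1000).astype(np.float32)),np.median(T[:,2]))
E
```

```text
scene notebook 0.93 px 256.0 184.0 1167 med [ 0.215 -0.284  0.024] z95 [0.003 0.024 0.026]
   top ((201.70823669433594, -298.716064453125), (158.56817626953125, 108.1629867553711), 59.484806060791016)
scene notebook 0.79 px 455.0 243.0 3669 med [0.269 0.319 0.031] z95 [0.005 0.031 0.033]
   top ((240.95648193359375, 313.9821472167969), (141.12277221679688, 203.41921997070312), 78.96769714355469)
scene notebook 0.71 px 260.0 250.0 2469 med [ 0.533 -0.051  0.063] z95 [0.045 0.063 0.065]
   top ((520.1949462890625, -60.13317108154297), (109.719970703125, 153.18637084960938), 2.11175799369812)
   find [(array([ 0.532, -0.05 ,  0.062]), 0.9), (array([0.268, 0.314, 0.031]), 0.82)]
scene scanner 0.92 px 279.0 281.0 16927 med [0.597 0.05  0.044] z95 [0.018 0.044 0.049]
   find [(array([0.594, 0.052, 0.039]), 0.81)]
scene scan_button_top 0.62 px 360.0 268.0 121 med [0.49  0.172 0.061] z95 [0.053 0.061 0.063]
   find [(array([0.488, 0.17 , 0.061]), 0.41)]
scene scan_button 0.46 px 360.0 268.0 123 med [0.49  0.172 0.061] z95 [0.053 0.061 0.063]
   find [(array([0.488, 0.17 , 0.061]), 0.4)]
scen
[... 1745 characters left out ...]
048]), 0.75)]
side mug 0.83 px 289.0 151.0 1535 med [0.546 0.289 0.058] z95 [0.007 0.058 0.091]
side mug 0.4 px 388.0 345.0 519 med [ 0.39  -0.284  0.059] z95 [0.007 0.059 0.09 ]
   find [(array([0.545, 0.29 , 0.058]), 0.71)]
side glue_stick 0.82 px 388.0 345.0 476 med [ 0.39  -0.285  0.059] z95 [0.013 0.059 0.09 ]
   find [(array([ 0.388, -0.283,  0.059]), 0.93)]
side stapler 0.55 px 459.0 330.0 1450 med [ 0.528 -0.324  0.045] z95 [0.006 0.045 0.053]
   find [(array([ 0.527, -0.325,  0.046]), 0.96), (array([0.478, 0.165, 0.06 ]), 0.52)]
frame [ 261  155  219  171 7973] ((540.4810791015625, -14.599319458007812), (434.3083190917969, 287.73553466796875), 88.99229431152344) 0.046188864802757745
```

```bash
cat >> h.py <<'E'
from scipy.spatial.transform import Rotation as Ro
def Rt(deg):
    a=np.radians(deg); return np.array([[-np.sin(a),np.cos(a),0],[np.cos(a),np.sin(a),0],[0,0,-1]]).T
def plan(s,p,deg):
    R=Ro.from_rotvec(s['ee_rot']).as_matrix(); y=R[:,1]
    dp=R.T@(np.asarray(p)-s['eef_pos']); w=Ro.from_matrix(R.T@Rt(deg)).as_rotvec()
    print('now',np.round(s['eef_pos'],4),'a',np.degrees(np.arctan2(y[1],y[0])).round(2),'F',np.round(s['wrist_force'],1),'t',s['time_s'])
    print('dp share',(dp/.25).round(3),'rows',np.linalg.norm(dp)/.0417,'ang share',(np.degrees(w)/30).round(3))
E
python3 - <<'E'
import pickle
from station import *
from h import *
a=pickle.load(open('scene0.pkl','rb'))['image']; 
cv2.imwrite('pics/crop.png',cv2.resize(a[160:350,140:510],None,fx=2.1,fy=2.1,interpolation=cv2.INTER_CUBIC))
plan(state(),[.42,.25,.2],80)
plan(state(),[.43,-.06,.16],88.9)
E
```

```text
now [0.2689 0.5642 0.2226] a 64.52 F [-0.5  0.5 -1.1] t 1.6
dp share [-1.086 -0.874  0.091] rows 8.377386349891026 ang share [-0.     0.    -0.516]
now [0.2689 0.5642 0.2226] a 64.52 F [-0.5  0.5 -1.1] t 1.6
dp share [-1.656 -1.976  0.251] rows 15.531163794190434 ang share [-0.     0.    -0.813]
```

View pics/crop.png

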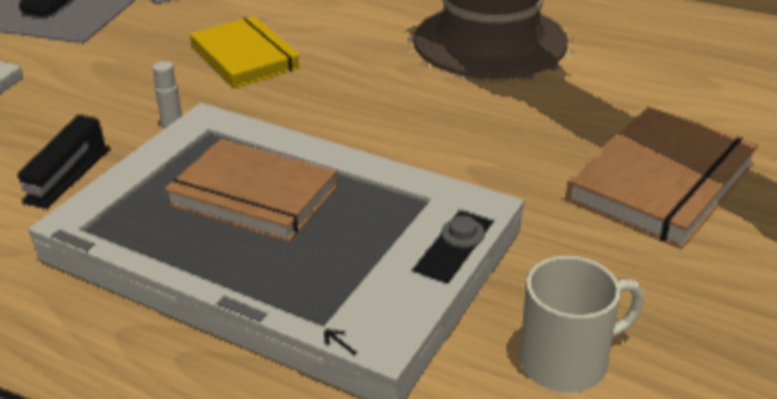

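The crop confirms it. The kraft notebook on the glass (scene pixel 260,248) measures about 108x153, against roughly 143x200 for the desk one, so the one on the glass is meant. The arrow marks the +x/+y corner and the button sits at the panel.

{"op": "apply_moves", "data": {"increments": [{"dp": [-0.12,-0.1,0],"angular": [0,0,-0.1],"hand": 1},{"dp": [-0.24,-0.2,0],"angular": [0,0,-0.2],"hand": 1},{"dp": [-0.36,-0.3,0],"angular": [0,0,-0.3],"hand": 1},{"dp": [-0.48,-0.4,0],"angular": [0,0,-0.4],"hand": 1},{"dp": [-0.6,-0.5,0],"angular": [0,0,-0.5],"hand": 1},{"dp": [-0.72,-0.6,0],"angular": [0,0,-0.6],"hand": 1},{"dp": [-0.84,-0.7,0],"angular": [0,0,-0.7],"hand": 1},{"dp": [-0.94,-0.82,0],"angular": [0,0,-0.8],"hand": 1},{"dp": [-1,-0.94,0],"angular": [0,0,-0.8],"hand": 1},{"dp": [-1,-1,0],"angular": [0,0,-0.8],"hand": 1}]}}

```text
time_s: 2.43
eef_pos: [0.3886, 0.2259, 0.2228]
ee_rot: [0.05, 3.141, -0.002]
wrist_force: [-0.1, 0.4, -0.1]
grip_width: 0.0878
```

Run:
```python
from station import *
from h import *
plan(state(),[.435,-.06,.14],88.9)
```

```text
now [0.3886 0.2259 0.2228] a 88.19 F [-0.1  0.4 -0.1] t 2.4333
dp share [-0.222 -1.137  0.332] rows 7.2246327046423096 ang share [-0.002  0.001 -0.024]
```

{"op": "apply_moves", "data": {"increments": [{"dp": [-0.06,-0.15,0],"angular": [0,0,-0.024],"hand": 1},{"dp": [-0.1,-0.3,0],"angular": [0,0,-0.024],"hand": 1},{"dp": [-0.14,-0.45,0],"angular": [0,0,-0.024],"hand": 1},{"dp": [-0.18,-0.6,0.05],"angular": [0,0,-0.024],"hand": 1},{"dp": [-0.22,-0.75,0.1],"angular": [0,0,-0.024],"hand": 1},{"dp": [-0.22,-0.9,0.2],"angular": [0,0,-0.024],"hand": 1},{"dp": [-0.22,-1,0.3],"angular": [0,0,-0.024],"hand": 1},{"dp": [-0.22,-1,0.33],"angular": [0,0,-0.024],"hand": 1},{"dp": [-0.22,-1,0.33],"angular": [0,0,-0.024],"hand": 1}]}}

```text
time_s: 3.18
eef_pos: [0.4342, -0.0271, 0.139]
ee_rot: [-0.035, -3.138, 0.003]
wrist_force: [-0.1, 0.6, -0.8]
grip_width: 0.0878
```

Run:
```python
from station import *
from h import *
s=state()
plan(s,[.437,-.062,.051],88.9)
c=capture('wrist'); cv2.imwrite('pics/w1.png',c['image']); P=cloud(c); im=c['image'].astype(int)
ok=c['range_z']>0
for lo,hi in ((.057,.068),(.042,.05)):
    m=(P[...,2]>lo)&(P[...,2]<hi)&ok
    m=cv2.morphologyEx(m.astype(np.uint8),cv2.MORPH_OPEN,np.ones((3,3)))
    k,lab,st,_=cv2.connectedComponentsWithStats(m)
    for i in range(1,k):
        if st[i,4]>1500:
            T=P[lab==i]; print(lo,st[i],cv2.minAreaRect((T[:,:2]*1000).astype(np.float32)),np.median(T[:,2]),T.min(0),T.max(0))
```

```text
now [ 0.4342 -0.0271  0.139 ] a 88.71 F [-0.1  0.6 -0.8] t 3.1833
dp share [-0.016 -0.139  0.352] rows 2.270332213739326 ang share [-0.004 -0.006 -0.006]
0.057 [ 200  294  190   56 9092] ((480.5831298828125, -45.189029693603516), (116.33573913574219, 35.67787170410156), 88.84467315673828) 0.06154797160166468 [ 0.46377727 -0.10367211  0.0570051 ] [0.49954604 0.01263367 0.06378635]
0.057 [  158   397   234    62 12581] ((549.8202514648438, -60.3525390625), (46.514930725097656, 150.3571014404297), 2.746168851852417) 0.061596683088883664 [ 0.5291997  -0.13548915  0.05897968] [0.57636696 0.01517204 0.06398779]
0.042 [    0   182   640   168 54588] ((452.90667724609375, -28.686355590820312), (399.9378662109375, 109.39883422851562), 88.97844696044922) 0.04556548267104732 [ 0.39497909 -0.22865568  0.04200941] [0.51022681 0.17115406 0.04999968]
```

View pics/w1.png

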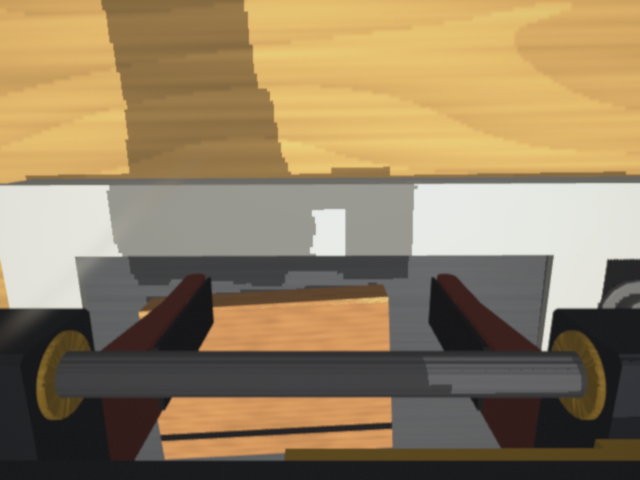

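The wrist view shows the frame rim and the notebook's near edge at row 290, which is x≈0.464, leaving room for the fingers. Now going down in front of it.

{"op": "apply_moves", "data": {"increments": [{"dp": [-0.01,-0.14,0],"angular": [0,0,-0.006],"hand": 1},{"dp": [-0.01,-0.14,0.12],"angular": [0,0,-0.006],"hand": 1},{"dp": [-0.01,-0.14,0.24],"angular": [0,0,-0.006],"hand": 1},{"dp": [-0.01,-0.14,0.32],"angular": [0,0,-0.006],"hand": 1},{"dp": [-0.01,-0.14,0.35],"angular": [0,0,-0.006],"hand": 1},{"dp": [-0.01,-0.14,0.35],"angular": [0,0,-0.006],"hand": 1}]}}

```text
time_s: 3.73
eef_pos: [0.4368, -0.0595, 0.0522]
ee_rot: [-0.024, -3.139, 0.001]
wrist_force: [0.2, 0.1, -0.6]
grip_width: 0.0877
```

Run:
```python
from station import *
from h import *
plan(state(),[.540,-.062,.051],88.9)
```

```text
now [ 0.4368 -0.0595  0.0522] a 89.14 F [ 0.2  0.1 -0.6] t 3.7333
dp share [-0.413 -0.004  0.004] rows 2.4748378419731396 ang share [-0.002 -0.005  0.008]
```

{"op": "apply_moves", "data": {"increments": [{"dp": [-0.03,0,0.002],"angular": [0,0,0],"hand": 1},{"dp": [-0.05,0,0.004],"angular": [0,0,0],"hand": 1},{"dp": [-0.07,0,0.004],"angular": [0,0,0],"hand": 1},{"dp": [-0.09,0,0.004],"angular": [0,0,0],"hand": 1},{"dp": [-0.11,0,0.004],"angular": [0,0,0],"hand": 1},{"dp": [-0.13,0,0.004],"angular": [0,0,0],"hand": 1},{"dp": [-0.15,0,0.004],"angular": [0,0,0],"hand": 1},{"dp": [-0.17,0,0.004],"angular": [0,0,0],"hand": 1},{"dp": [-0.19,0,0.004],"angular": [0,0,0],"hand": 1},{"dp": [-0.21,0,0.004],"angular": [0,0,0],"hand": 1},{"dp": [-0.23,0,0.004],"angular": [0,0,0],"hand": 1},{"dp": [-0.25,0,0.004],"angular": [0,0,0],"hand": 1}]}}

```text
time_s: 4.73
eef_pos: [0.4997, -0.0605, 0.051]
ee_rot: [-0.024, -3.138, 0.001]
wrist_force: [-2.8, -0.1, 2.6]
grip_width: 0.088
```

```bash
cat >> h.py <<'E'
def nb(c):
    P=cloud(c); im=c['image'].astype(int)
    m=(P[...,2]>.056)&(P[...,2]<.068)&(c['range_z']>0)&(P[...,0]>.4)&(P[...,0]<.7)&(abs(P[...,1])<.2)&(im[...,2]-im[...,0]>30)
    m=cv2.morphologyEx(m.astype(np.uint8),cv2.MORPH_OPEN,np.ones((3,3)))
    T=P[m>0]; print('nb',len(T),cv2.minAreaRect((T[:,:2]*1000).astype(np.float32)),'min',T.min(0).round(4),'max',T.max(0).round(4))
    return m
E
python3 - <<'E'
from station import *
from h import *
plan(state(),[.545,-.062,.051],88.9)
for n in ['scene','side']:
    c=capture(n); nb(c); cv2.imwrite(f'pics/{n}2.png',c['image'][100:350,100:480])
E
```

```text
now [ 0.4997 -0.0605  0.051 ] a 89.13 F [-2.8 -0.1  2.6] t 4.7333
dp share [-0.181 -0.003 -0.001] rows 1.0870632176152955 ang share [-0.002 -0.006  0.008]
nb 2085 ((560.593994140625, -64.6108627319336), (154.99676513671875, 115.37144470214844), 89.63949584960938) min [ 0.5033 -0.1424  0.0562] max [0.6187 0.013  0.0679]
nb 1077 ((562.9680786132812, -67.8829345703125), (149.65513610839844, 108.59642791748047), 88.97161865234375) min [ 0.509  -0.1425  0.056 ] max [0.6178 0.0074 0.0671]
```

View pics/scene2.png

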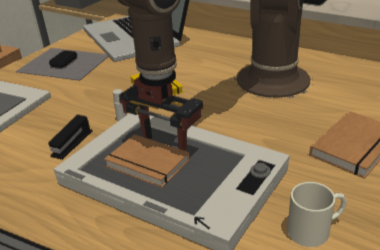

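The notebook now lies parallel to the rims with both fingers on its long side. I'll push it on to the +x rim.

{"op": "apply_moves", "data": {"increments": [{"dp": [-0.02,0,0],"angular": [0,0,0.008],"hand": 1},{"dp": [-0.04,0,0],"angular": [0,0,0.008],"hand": 1},{"dp": [-0.06,0,0],"angular": [0,0,0.008],"hand": 1},{"dp": [-0.08,0,0],"angular": [0,0,0.008],"hand": 1},{"dp": [-0.1,0,0],"angular": [0,0,0.008],"hand": 1},{"dp": [-0.12,0,0],"angular": [0,0,0.008],"hand": 1},{"dp": [-0.135,0,0],"angular": [0,0,0.008],"hand": 1},{"dp": [-0.15,0,0],"angular": [0,0,0.008],"hand": 1},{"dp": [-0.16,0,0],"angular": [0,0,0.008],"hand": 1},{"dp": [-0.165,0,0],"angular": [0,0,0.008],"hand": 1},{"dp": [-0.17,0,0],"angular": [0,0,0.008],"hand": 1}]}}

```text
time_s: 5.75
eef_pos: [0.5414, -0.061, 0.0507]
ee_rot: [-0.03, -3.136, 0.001]
wrist_force: [-11.5, 0.6, 7.8]
grip_width: 0.0879
```

{"op": "apply_moves", "data": {"increments": [{"dp": [-0.006,0,0],"angular": [0,0,0],"hand": 1},{"dp": [-0.012,0,0],"angular": [0,0,0],"hand": 1}]}}

```text
time_s: 5.92
eef_pos: [0.5414, -0.061, 0.0503]
ee_rot: [-0.03, -3.13, 0.0]
wrist_force: [-14.1, 1.2, 12.0]
grip_width: 0.0877
```

Run:
```python
from station import *
from h import *
plan(state(),[.545,-.062,.051],88.9)
for n in ['scene','side']:
    c=capture(n); nb(c)
```

```text
now [ 0.5414 -0.061   0.0503] a 88.91 F [-14.1   1.2  12. ] t 5.9167
dp share [-0.015 -0.004 -0.003] rows 0.09148152329326886 ang share [-0.    -0.021  0.   ]
nb 2245 ((603.61376953125, -65.23949432373047), (152.59512329101562, 113.55188751220703), 89.5100326538086) min [ 0.5473 -0.1416  0.0564] max [0.661  0.0113 0.0675]
nb 1065 ((603.910400390625, -67.2811279296875), (152.71900939941406, 109.30377197265625), 89.64598083496094) min [ 0.5488 -0.1437  0.0561] max [0.6583 0.0092 0.0677]
```

The notebook reached the rim at 14 N. Now I'll back off, lift, turn 90° and go round to the short side.

{"op": "apply_moves", "data": {"increments": [{"dp": [0.04,0,0],"angular": [0,0,0],"hand": 1},{"dp": [0.08,0,0],"angular": [0,0,0],"hand": 1},{"dp": [0.1,0,-0.08],"angular": [0,0,0],"hand": 1},{"dp": [0.1,0,-0.2],"angular": [0,0,0.2],"hand": 1},{"dp": [0.1,-0.1,-0.3],"angular": [0,0,0.4],"hand": 0.8},{"dp": [0.1,-0.25,-0.36],"angular": [0,0,0.6],"hand": 0.7},{"dp": [0.0,-0.4,-0.36],"angular": [0,0,0.8],"hand": 0.7},{"dp": [-0.1,-0.5,-0.36],"angular": [0,0,1],"hand": 0.7},{"dp": [-0.1,-0.5,-0.36],"angular": [0,0,1],"hand": 0.7}]}}

```text
time_s: 6.77
eef_pos: [0.5684, -0.1929, 0.1409]
ee_rot: [-0.857, -3.018, 0.01]
wrist_force: [-0.2, 0.5, -0.8]
grip_width: 0.0616
```

{"op": "apply_moves", "data": {"increments": [{"dp": [0,0,0],"angular": [0,0,0.22],"hand": 0.7},{"dp": [0,0,0],"angular": [0,0,0.44],"hand": 0.7},{"dp": [0,0,0],"angular": [0,0,0.66],"hand": 0.7},{"dp": [0,0,0],"angular": [0,0,0.88],"hand": 0.7},{"dp": [0,0,0],"angular": [0,0,1],"hand": 0.7},{"dp": [0,0,0],"angular": [0,0,1],"hand": 0.7}]}}

```text
time_s: 7.27
eef_pos: [0.5687, -0.1927, 0.1409]
ee_rot: [-1.614, -2.693, 0.011]
wrist_force: [0.4, 0.7, 0.4]
grip_width: 0.0614
```

Run:
```python
from station import *
from h import *
s=state(); print(s['q'].round(2),s['grip_width'])
plan(s,[.603,-.170,.12],-1.1)
for n in ['scene','side']:
    c=capture(n); nb(c)
```

```text
[-0.2   0.51  0.61  1.77 -0.33  0.97  1.04] 0.06144413302989708
now [ 0.5687 -0.1927  0.1409] a 28.14 F [0.4 0.7 0.4] t 7.2667
dp share [0.016 0.165 0.082] rows 1.1068718691799486 ang share [-0.012  0.008  0.975]
nb 2273 ((605.32421875, -64.58658599853516), (152.79583740234375, 109.43535614013672), 88.86676025390625) min [ 0.5502 -0.1404  0.056 ] max [0.6607 0.0127 0.0675]
nb 1824 ((602.8541259765625, -66.13207244873047), (155.54347229003906, 108.37498474121094), 87.98131561279297) min [ 0.5487 -0.1431  0.056 ] max [0.6594 0.0106 0.0673]
```

{"op": "apply_moves", "data": {"increments": [{"dp": [0.016,0.165,0],"angular": [0,0,0.2],"hand": 0.7},{"dp": [0.016,0.165,0],"angular": [0,0,0.42],"hand": 0.7},{"dp": [0.016,0.165,0],"angular": [0,0,0.64],"hand": 0.7},{"dp": [0.016,0.165,0],"angular": [0,0,0.86],"hand": 0.7},{"dp": [0.016,0.165,0.04],"angular": [0,0,0.975],"hand": 0.7},{"dp": [0.016,0.165,0.08],"angular": [0,0,0.975],"hand": 0.7},{"dp": [0.016,0.165,0.08],"angular": [0,0,0.975],"hand": 0.7}]}}

```text
time_s: 7.95
eef_pos: [0.6017, -0.169, 0.1185]
ee_rot: [-2.231, -2.208, 0.014]
wrist_force: [-0.7, -0.4, -0.2]
grip_width: 0.0612
```

Run:
```python
from station import *
from h import *
s=state(); print(s['q'].round(2),s['grip_width'])
plan(s,[.603,-.170,.051],-1.1)
```

```text
[-0.29  0.61  0.71  1.73 -0.45  0.98  0.58] 0.061160164309484795
now [ 0.6017 -0.169   0.1185] a -0.57 F [-0.7 -0.4 -0.2] t 7.95
dp share [-0.003  0.007  0.27 ] rows 1.6195728905856164 ang share [-0.016  0.009  0.018]
```

{"op": "apply_moves", "data": {"increments": [{"dp": [0,0.007,0.1],"angular": [-0.016,0.009,0.018],"hand": 0.7},{"dp": [0,0.007,0.2],"angular": [-0.016,0.009,0.018],"hand": 0.7},{"dp": [0,0.007,0.26],"angular": [-0.016,0.009,0.018],"hand": 0.7},{"dp": [0,0.007,0.27],"angular": [-0.016,0.009,0.018],"hand": 0.7},{"dp": [0,0.007,0.27],"angular": [-0.016,0.009,0.018],"hand": 0.7}]}}

```text
time_s: 8.37
eef_pos: [0.6023, -0.1694, 0.0503]
ee_rot: [-2.24, -2.201, 0.002]
wrist_force: [0.9, -0.3, 0.4]
grip_width: 0.0614
```

Run:
```python
from station import *
from h import *
s=state(); print(s['q'].round(2),s['grip_width'])
plan(s,[.603,-.05,.051],-1.1)
```

```text
[-0.25  0.68  0.65  1.78 -0.53  0.86  0.63] 0.06142176968183435
now [ 0.6023 -0.1694  0.0503] a -1.0 F [ 0.9 -0.3  0.4] t 8.3667
dp share [ 0.478 -0.005 -0.003] rows 2.8638137166439783 ang share [-0.003 -0.001  0.003]
```

{"op": "apply_moves", "data": {"increments": [{"dp": [0.03,0,-0.002],"angular": [0,0,0.003],"hand": 0.7},{"dp": [0.05,0,-0.003],"angular": [0,0,0.003],"hand": 0.7},{"dp": [0.07,0,-0.003],"angular": [0,0,0.003],"hand": 0.7},{"dp": [0.09,0,-0.003],"angular": [0,0,0.003],"hand": 0.7},{"dp": [0.11,0,-0.003],"angular": [0,0,0.003],"hand": 0.7},{"dp": [0.13,0,-0.003],"angular": [0,0,0.003],"hand": 0.7},{"dp": [0.15,0,-0.003],"angular": [0,0,0.003],"hand": 0.7},{"dp": [0.17,0,-0.003],"angular": [0,0,0.003],"hand": 0.7},{"dp": [0.19,0,-0.003],"angular": [0,0,0.003],"hand": 0.7},{"dp": [0.21,0,-0.003],"angular": [0,0,0.003],"hand": 0.7},{"dp": [0.23,0,-0.003],"angular": [0,0,0.003],"hand": 0.7},{"dp": [0.25,0,-0.003],"angular": [0,0,0.003],"hand": 0.7}]}}

```text
time_s: 9.37
eef_pos: [0.6033, -0.1065, 0.0511]
ee_rot: [-2.241, -2.199, 0.002]
wrist_force: [0.5, -3.0, 2.0]
grip_width: 0.0613
```

Run:
```python
from station import *
from h import *
s=state()
plan(s,[.604,-.047,.051],-1.1)
for n in ['scene','side']:
    c=capture(n); nb(c)
cv2.imwrite('pics/side3.png',c['image'][100:350,200:520])
```

```text
now [ 0.6033 -0.1065  0.0511] a -1.09 F [ 0.5 -3.   2. ] t 9.3667
dp share [ 0.238 -0.002  0.   ] rows 1.4262119829721247 ang share [-0.004 -0.     0.   ]
nb 2402 ((605.1318359375, -28.26708984375), (170.4293212890625, 108.09004974365234), 89.1397476196289) min [ 0.5513 -0.1141  0.056 ] max [0.6603 0.0572 0.0675]
nb 1100 ((603.1655883789062, -19.939239501953125), (153.54917907714844, 108.83973693847656), 88.16746520996094) min [ 0.549  -0.097   0.0563] max [0.6599 0.0567 0.0671]
```

View pics/side3.png

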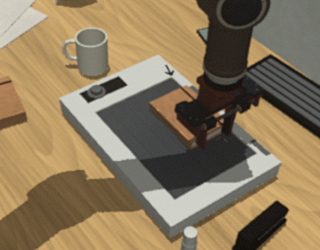

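The notebook slides along the +x rim and stays square. I'll push the remaining ~57 mm.

{"op": "apply_moves", "data": {"increments": [{"dp": [0.02,0,0],"angular": [0,0,0],"hand": 0.7},{"dp": [0.04,0,0],"angular": [0,0,0],"hand": 0.7},{"dp": [0.06,0,0],"angular": [0,0,0],"hand": 0.7},{"dp": [0.08,0,0],"angular": [0,0,0],"hand": 0.7},{"dp": [0.1,0,0],"angular": [0,0,0],"hand": 0.7},{"dp": [0.12,0,0],"angular": [0,0,0],"hand": 0.7},{"dp": [0.14,0,0],"angular": [0,0,0],"hand": 0.7},{"dp": [0.16,0,0],"angular": [0,0,0],"hand": 0.7},{"dp": [0.175,0,0],"angular": [0,0,0],"hand": 0.7},{"dp": [0.19,0,0],"angular": [0,0,0],"hand": 0.7},{"dp": [0.2,0,0],"angular": [0,0,0],"hand": 0.7},{"dp": [0.21,0,0],"angular": [0,0,0],"hand": 0.7}]}}

```text
time_s: 10.47
eef_pos: [0.6041, -0.0522, 0.0507]
ee_rot: [-2.239, -2.2, 0.001]
wrist_force: [0.3, -1.1, -0.5]
grip_width: 0.0615
```

{"op": "apply_moves", "data": {"increments": [{"dp": [0.01,0,0],"angular": [0,0,0],"hand": 0.7},{"dp": [0.02,0,0],"angular": [0,0,0],"hand": 0.7},{"dp": [0.03,0,0],"angular": [0,0,0],"hand": 0.7}]}}

```text
time_s: 10.72
eef_pos: [0.604, -0.0475, 0.0509]
ee_rot: [-2.242, -2.2, 0.005]
wrist_force: [-0.8, -12.5, 0.4]
grip_width: 0.0615
```

{"op": "apply_moves", "data": {"increments": [{"dp": [0.006,0,0],"angular": [0,0,0],"hand": 0.7},{"dp": [0.006,0,0],"angular": [0,0,0],"hand": 0.7},{"dp": [-0.02,0,0],"angular": [0,0,0],"hand": 0.7},{"dp": [-0.06,0,0],"angular": [0,0,0],"hand": 0.7},{"dp": [-0.08,0,-0.1],"angular": [0,0,0],"hand": 0.5},{"dp": [-0.08,0,-0.25],"angular": [0,0,0],"hand": 0.2},{"dp": [-0.08,-0.15,-0.4],"angular": [0,0,0],"hand": 0},{"dp": [-0.08,-0.3,-0.4],"angular": [0,0,0],"hand": 0},{"dp": [-0.08,-0.45,-0.4],"angular": [0,0,0],"hand": 0},{"dp": [0,-0.6,-0.4],"angular": [0,0,0],"hand": 0},{"dp": [0,-0.6,-0.4],"angular": [0,0,0],"hand": 0}]}}

```text
time_s: 11.63
eef_pos: [0.4468, -0.0419, 0.1501]
ee_rot: [-2.235, -2.195, 0.006]
wrist_force: [0.6, 0.4, -0.4]
grip_width: 0.0181
```

Run:
```python
from station import *
from h import *
s=state(); print(s['q'].round(2),s['grip_width'])
plan(s,[.485,.168,.1],-1.1)
for n in ['scene','side']:
    c=capture(n); nb(c); cv2.imwrite(f'pics/{n}4.png',cv2.resize(c['image'][120:350,150:450],None,fx=2.5,fy=2.5))
    P=cloud(c)
    for l in ('scan_button_top','scan_button'):
        for r in search_frame(c,l)[:2]: print(n,l,np.round(r['point'],4),r['confidence'])
        for r in cut_out(c,l)[:2]:
            m=r['region']&(c['range_z']>0); Q=P[m]; T=Q[Q[:,2]>.055]; print(n,l,len(Q),np.median(T,0).round(4),((T.min(0)+T.max(0))/2).round(4),(np.ptp(T,0)).round(4))
```

```text
[-0.73  0.26  0.85  2.12 -0.26  0.87  0.26] 0.018103203606051332
now [ 0.4468 -0.0419  0.1501] a -1.05 F [ 0.6  0.4 -0.4] t 11.6333
dp share [0.841 0.139 0.202] rows 5.254818573894977 ang share [-0.018 -0.006  0.002]
nb 2591 ((605.6792602539062, 39.08225631713867), (151.9628448486328, 107.83293151855469), 88.56755065917969) min [ 0.5514 -0.037   0.0561] max [0.6614 0.1156 0.0675]
scene scan_button_top [0.4891 0.1705 0.0609] 0.69
scene scan_button_top 114 [0.4893 0.1714 0.0613] [0.488  0.171  0.0598] [0.0251 0.0253 0.0093]
scene scan_button [0.4891 0.173  0.0599] 0.48
scene scan_button 2766 [0.5607 0.3088 0.077 ] [0.5505 0.3116 0.0754] [0.0974 0.0911 0.0407]
nb 1709 ((604.4683227539062, 37.05883026123047), (152.38632202148438, 108.12234497070312), 88.541748046875) min [ 0.5491 -0.0389  0.0561] max [0.6604 0.1123 0.0675]
```

View pics/scene4.png

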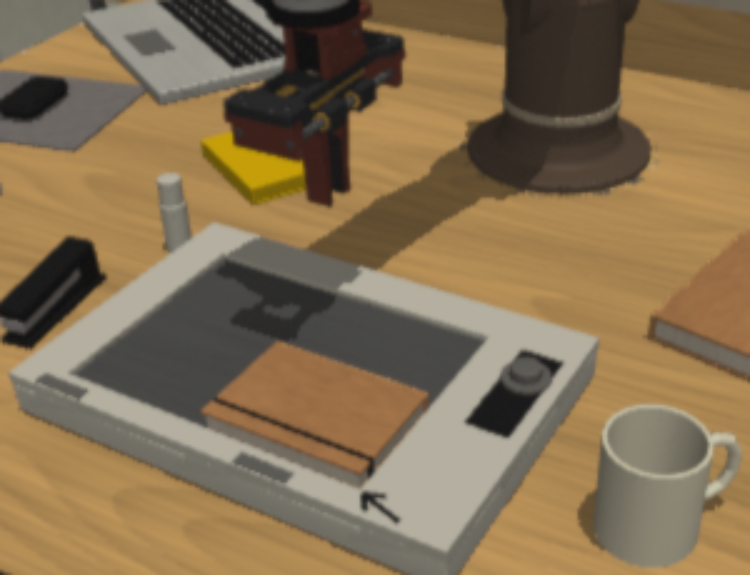

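View pics/side4.png

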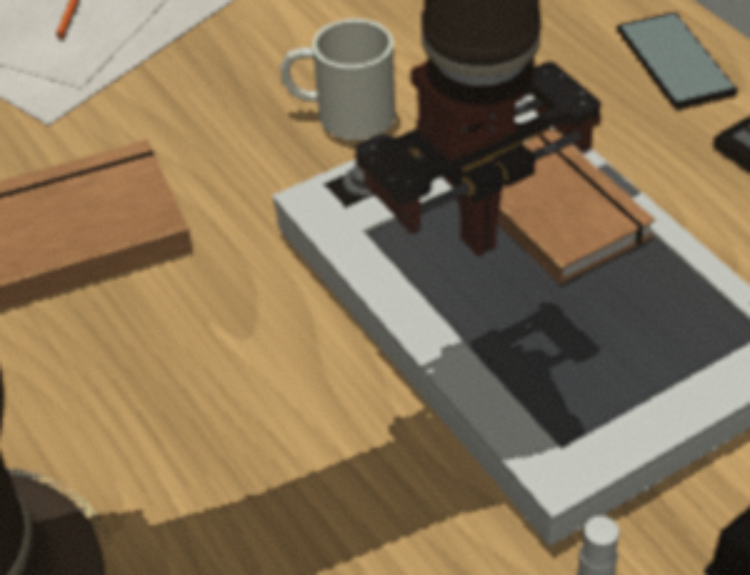

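The notebook is home: its centre is at (605,38) mm against the predicted (606,38), its angle matches the scanner's within about 0.5°, and both rims pushed back on contact. The button is at about (0.485, 0.168, 0.060). Moving above it with the fingers shut.

{"op": "apply_moves", "data": {"increments": [{"dp": [0.15,0.139,0],"angular": [-0.018,0,0],"hand": 0},{"dp": [0.3,0.139,0],"angular": [-0.018,0,0],"hand": 0},{"dp": [0.45,0.139,0],"angular": [-0.018,0,0],"hand": 0},{"dp": [0.6,0.139,0],"angular": [-0.018,0,0],"hand": 0},{"dp": [0.75,0.139,0],"angular": [-0.018,0,0],"hand": 0},{"dp": [0.82,0.139,0.1],"angular": [-0.018,0,0],"hand": 0},{"dp": [0.841,0.139,0.2],"angular": [-0.018,0,0],"hand": 0},{"dp": [0.841,0.139,0.22],"angular": [-0.018,0,0],"hand": 0},{"dp": [0.841,0.139,0.22],"angular": [-0.018,0,0],"hand": 0}]}}

```text
time_s: 12.88
eef_pos: [0.4926, 0.1631, 0.0938]
ee_rot: [2.239, 2.194, -0.003]
wrist_force: [-1.2, -1.2, 0.4]
grip_width: 0.0004
```

Run:
```python
from station import *
from h import *
s=state(); print(s['q'].round(2),s['grip_width'])
plan(s,[.485,.168,.064],-1.1)
for n in ['scene','side']:
    c=capture(n); nb(c); u,v=map(int,proj(c,[.485,.168,.06])); cv2.imwrite(f'pics/{n}5.png',cv2.resize(c['image'][v-60:v+60,u-75:u+75],None,fx=4,fy=4))
```

```text
[-0.97  0.46  0.72  2.02 -0.41  0.8  -0.03] 0.0004452605103024476
now [0.4926 0.1631 0.0938] a -1.15 F [-1.2 -1.2  0.4] t 12.8833
dp share [ 0.02  -0.031  0.119] rows 0.7469702047818423 ang share [ 0.007  0.012 -0.002]
nb 2597 ((605.8466186523438, 39.169944763183594), (152.22174072265625, 111.2745132446289), 88.93852996826172) min [ 0.5507 -0.0376  0.056 ] max [0.6621 0.1156 0.0671]
nb 2136 ((605.2197265625, 37.32231521606445), (152.5189666748047, 109.35736846923828), 89.24715423583984) min [ 0.5499 -0.039   0.056 ] max [0.6596 0.1135 0.0674]
```

View pics/scene5.png

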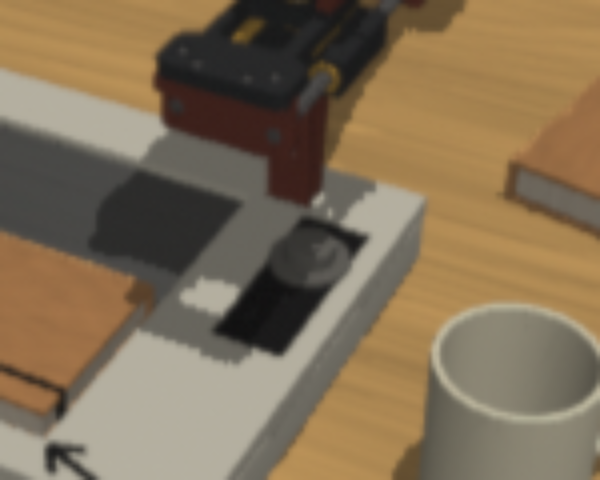

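View pics/side5.png

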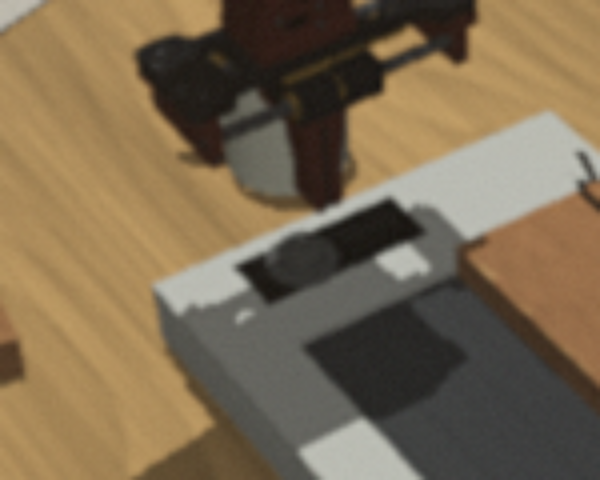

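Shut fingers hang over the button, about 8 mm off to the +x side. Correcting and lowering to just above it.

{"op": "apply_moves", "data": {"increments": [{"dp": [0.02,-0.03,0],"angular": [0,0,0],"hand": 0},{"dp": [0.02,-0.03,0.05],"angular": [0,0,0],"hand": 0},{"dp": [0.02,-0.03,0.1],"angular": [0,0,0],"hand": 0},{"dp": [0.02,-0.03,0.105],"angular": [0,0,0],"hand": 0},{"dp": [0.02,-0.03,0.105],"angular": [0,0,0],"hand": 0}]}}

```text
time_s: 13.4
eef_pos: [0.4864, 0.1672, 0.0688]
ee_rot: [2.241, 2.191, 0.001]
wrist_force: [-0.6, -0.1, 0.1]
grip_width: 0.0007
```

Run:
```python
from station import *
from h import *
s=state()
plan(s,[.485,.168,.053],-1.1)
for n in ['scene','side']:
    c=capture(n); u,v=map(int,proj(c,[.485,.168,.06])); cv2.imwrite(f'pics/{n}6.png',cv2.resize(c['image'][v-40:v+40,u-50:u+50],None,fx=5,fy=5))
```

```text
now [0.4864 0.1672 0.0688] a -1.29 F [-0.6 -0.1  0.1] t 13.4
dp share [ 0.004 -0.006  0.063] rows 0.38029633339696867 ang share [ 0.011  0.009 -0.006]
```

View pics/scene6.png

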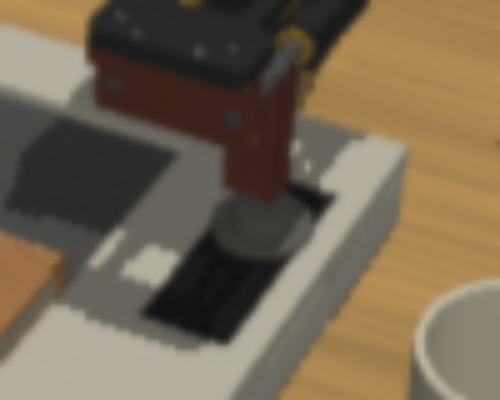

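View pics/side6.png

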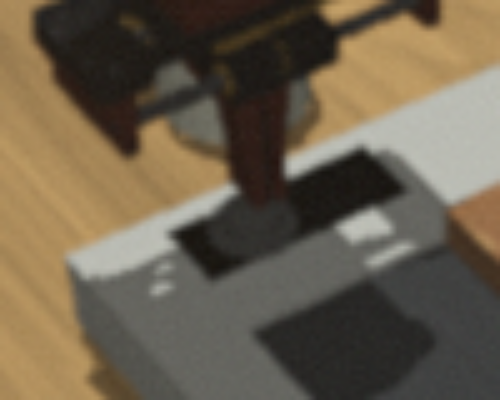

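Both views show the fingertips centred over the button. Pressing to about z 0.052 and holding.

{"op": "apply_moves", "data": {"increments": [{"dp": [0.003,-0.005,0.02],"angular": [0,0,0],"hand": 0},{"dp": [0.003,-0.005,0.035],"angular": [0,0,0],"hand": 0},{"dp": [0.003,-0.005,0.05],"angular": [0,0,0],"hand": 0},{"dp": [0.003,-0.005,0.06],"angular": [0,0,0],"hand": 0},{"dp": [0.003,-0.005,0.064],"angular": [0,0,0],"hand": 0},{"dp": [0.003,-0.005,0.066],"angular": [0,0,0],"hand": 0},{"dp": [0.003,-0.005,0.066],"angular": [0,0,0],"hand": 0},{"dp": [0.003,-0.005,0.066],"angular": [0,0,0],"hand": 0}]}}

```text
time_s: 14.17
eef_pos: [0.4862, 0.1683, 0.0542]
ee_rot: [2.242, 2.191, 0.004]
wrist_force: [-5.3, -0.2, 19.2]
grip_width: 0.0
```

The reading is 19 N at z 0.0542, so the button is at its stop. Releasing and retreating clear.

{"op": "apply_moves", "data": {"increments": [{"dp": [0,0,-0.03],"angular": [0,0,0],"hand": 0},{"dp": [0,0,-0.1],"angular": [0,0,0],"hand": 0},{"dp": [0,0,-0.2],"angular": [0,0,0],"hand": 0},{"dp": [-0.05,-0.15,-0.35],"angular": [0,0,0],"hand": 0},{"dp": [-0.1,-0.3,-0.45],"angular": [0,0,0],"hand": 0},{"dp": [-0.1,-0.45,-0.5],"angular": [0,0,0],"hand": 0},{"dp": [-0.1,-0.45,-0.5],"angular": [0,0,0],"hand": 0},{"dp": [-0.1,-0.45,-0.5],"angular": [0,0,0],"hand": 0}]}}

```text
time_s: 14.83
eef_pos: [0.3696, 0.1466, 0.1791]
ee_rot: [2.242, 2.196, 0.007]
wrist_force: [-0.3, 0.5, -0.5]
grip_width: 0.0005
```

Run:
```python
from station import *
from h import *
s=state(); print(s['eef_pos'].round(3),s['wrist_force'].round(1),abs(s['qd']).max())
for n in ['scene','side']:
    c=capture(n); nb(c); P=cloud(c); cv2.imwrite(f'pics/{n}7.png',c['image'])
    m=(np.hypot(P[...,0]-.4855,P[...,1]-.168)<.01)&(c['range_z']>0); print(n,'button z',np.median(P[m][:,2]),m.sum())
    for l in ('mug','glue_stick','stapler'):
        for r in search_frame(c,l)[:1]: print(l,np.round(r['point'],3))
```

```text
[0.37  0.147 0.179] [-0.3  0.5 -0.5] 0.13700860773591317
nb 2579 ((606.470458984375, 39.673561096191406), (151.7270050048828, 108.13973236083984), 88.75431823730469) min [ 0.5516 -0.037   0.0565] max [0.6608 0.1155 0.0669]
scene button z 0.06170704506902658 48
mug [0.579 0.308 0.06 ]
glue_stick [ 0.407 -0.27   0.053]
stapler [ 0.554 -0.306  0.036]
nb 2129 ((605.478759765625, 36.46257781982422), (154.6652374267578, 109.73905181884766), 88.36341857910156) min [ 0.5495 -0.0405  0.056 ] max [0.6608 0.1139 0.0678]
side button z 0.059887244355985525 40
glue_stick [ 0.389 -0.286  0.059]
stapler [ 0.526 -0.325  0.043]
```

View pics/scene7.png

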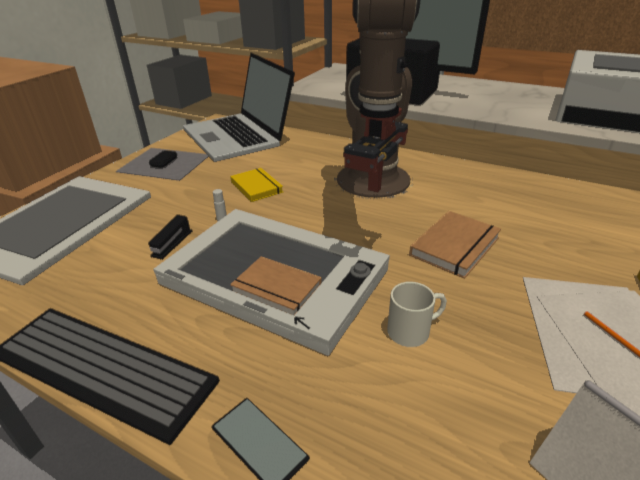

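The notebook sits in the marked corner at (275,285), the button at (360,268) is up again, the mug, glue stick and stapler stand where they were, and the arm is clear. Handing in.

```bash
python3 -c "
from station import *
print(close_job())"
```

```text
the job is handed in; nothing more can be done
None
```

I pushed the small kraft notebook along the glass with open fingers, first in +x and then in +y, until each rim stopped it (about 14 N and 12.5 N). I then pressed the scan button to its stop (19 N at z 0.054), released it and drew the arm clear. The job was handed in at about 15 s and returned no verdict.

**Notebook:** the last pictures put its centre at about (606, 38) mm, against a target of about (606.5, 38) worked out from the measured scanner. Its angle matched the scanner's within about 0.5°. The two cameras disagreed by up to 3 mm in y, which is about their calibration error. The gap at the rims could not be seen directly from the camera angles, so "flush" rests on these positions and the contact forces.

**Button:** its top was back at about 60 mm (60 and 62 mm in the two views).

**Other objects:** the glue stick and stapler measured unchanged in both cameras. The mug was unchanged in the scene camera, but the final side-camera search did not find it.

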